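# Hold a fresh brass casting in the corner of a jig

### The arm

A 6-joint arm with a two-finger parallel gripper is mounted at the origin on the work surface. World frame = base frame: x ahead of the robot, y to its left, z up, the work surface at z = 0. Lengths are in m, angles in rad, forces in N, time in s.
With the tool pointing down it reaches from about 0.3 to 0.75 m from the base axis. Payload 8.5 kg.
Tool frame: the origin (TCP) lies between the finger pads; the fingertips stand 11 mm ahead of it and the grasp point (between the pads) lies 8 mm behind it; z points along the fingers, y is the line along which they close (so a half turn about z gives the same grasp; the last joint's range is limited). The gripper opens to 85 mm and grips with 20 to 120 N. Pads are 22 mm wide; open, the fingers measure 114 mm over their backs; the gripper's body (76 mm by 85 mm) begins 54 mm behind the grasp point. The pads swing forward as they close: fully open they stand 13 mm farther back than shut.
Start: joints at [1.083, 0.381, 1.297, -0, 1.464, -0.215], TCP at [0.148, 0.53, 0.242] pointing down, gripper open.
Joint ranges: [-3.11, 3.11], [-0.89, 2.33], [0.22, 2.48], [-1.42, 4.56], [0.17, 2.85], [-2.88, 2.88]. Speed limits (rad/s): [2.39, 2.39, 3.14, 3.14, 3.14, 3.14].

### API

Orientations are given as a unit quaternion [w, x, y, z].
In Python, from station import env gives the robot as it stands.
- The arm moves only by the shell command python3 -m crank 'ROWS' [FORCE]. ROWS is JSON, a list of rows, each a list of 3 entries, a list of its own where there are three numbers: the opening, from 0 (shut) to 1 (fully open), then the shift along the tool's x, y, z scaled (see below), then the turn, a rotation vector about the tool's x, y, z scaled (see below). A call has 1 to 12 rows; each row shifts and turns the commanded pose from where the row before left it, along the tool's axes as they then stand; what a row does not reach is not made up. The controller multiplies each number of a shift by 0.03 m and each number of a turn by 0.15 rad. A row lasts 1/10 s, in which the tool goes at most 50 mm and 8.59 degrees, less where a joint would pass 70% of its speed; a pose out of reach is approached as far as the arm can. A call with a number of a shift or a turn outside -1 to 1 is refused whole. A call with a gripper value outside its range is refused whole. The fingers move at their own pace and stop on an object; FORCE is the grip in N (left out, the last holds). Time passes only in rows, so rows that do not move let the fingers close. It gives the time, the measured TCP pose, the force, the opening and the grip force at its end, in the units of the state.
- env.observe(): the state, without advancing time (a new reading comes with each control period).
- env.get_image(name): name is "scene" or "top" or "wrist"; returns a dict with "frame" (400x640x3 uint8, red, green, blue), "mtx" (3x3 intrinsics, pixels), "origin" and "rotation" of the camera in the world. Camera axes: x right, y up, looking along -z (the intrinsics and any distortion apply to the point x, -y, -z); pixel columns grow to the right and rows downward; lengths in m; the calibration is good to about 2 mm. A picture is of the moment at which its call begins. There is no depth.
- env.sign_off(): hands the job in; it is judged then, once.
The state is a dict: "time": time; "qpos": joint angles; "dq": joint speeds; "tau": joint torques, N m; "position": TCP position; "tcp_rot": TCP orientation; "contact_force": force on the tool from outside, world axes, zero at the start; "wrist_torque": the same for the moment, N m; "grip_width": finger opening in m; "finger_force": force on a finger pad.
Only numpy, scipy, OpenCV 4.12 (cv2) and the standard library are available. Lean on these libraries where they do the work, as an engineer would, in place of code of your own. Each camera call takes 0.05 s, during which the arm holds its last target. There are 200 camera calls.

### The job

Lift the brass casting out of the open mould by the stub on its top. Lay it flat on the plate of the corner jig, with a long edge along the long fence and an end against the short fence, and press it into the corner so that it bears firmly on both fences at once. Finish while still gripping it by its stub and pressing it there; do not let go, and leave the other things on the bench where they are.

Things in the scene. Friction and masses are not known exactly. Their poses are not given: they have to be found in the camera images.
- casting_centre (a point): centre of the loose brass casting, half-way up (17 mm above its underside; 34 mm overall). A plate 60 (its x) x 40 (y) x 12 mm thick; in the middle of its top an upright block-shaped stub (sprue) 28 (x) x 14 (y) mm, rising 22 mm above the plate. Usable either way round. 0.2 to 0.4 kg; it rubs on plate and fences (friction about 0.5 to 0.7). Starts in the mould, stub up, its plate 2 mm above the mould's top.
- mould_cavity (a point): centre of the floor of the mould's cavity. Fixed aluminium block 120 (x) x 100 (y) mm, 28 mm high; open cavity 63 (x) x 43 (y) mm, 10 mm deep. Two pins stand 7 mm above its top at x, y = +50, +40 and -50, -40 mm. A like half, empty and without pins, stands farther off and is not used.
- jig_corner (a point): inside corner of the rigid, fixed jig, on top of its plate (10 mm above the table; 120 (x) x 130 (y) mm, steel), where the fences' inner faces meet. Jig's axes: long fence's inner face is x = 0, running y = -12 to 118 mm; short fence's is y = 0, running x = -58 to 0. The part goes to negative x, positive y: home in the corner, its centre is at x = -20, y = 30, z = 17 mm.
- fence_long: the long fence, a steel bar 12 x 130 mm, 10 mm high above the jig plate; origin at the centre of its underside, axes as the jig's
- fence_short: the short fence, a steel bar 58 x 12 mm, 10 mm high above the jig plate; origin at the centre of its underside, axes as the jig's
- buckle: finished flat brass buckle plate, 52 x 38 x 6 mm, no stub on it, lying between mould and jig; a bystander, to be left alone; origin at its underside
- bangle: brass ring (bangle), 64 mm outside, 12 mm high, lying flat; a bystander, to be left alone; origin at its underside
- bench_block: square polished steel bench block, 55 x 55 x 20 mm; a bystander, to be left alone; origin at its underside
- hammer: small hammer, 220 mm long, lying at the right; a bystander, to be left alone; origin at its underside
- pliers_a: pliers with black grips, about 160 mm long, 10 mm high, at the far left; a bystander, to be left alone; origin at its underside
- pliers_b: pliers with blue grips, about 160 mm long, 10 mm high, at the far right; a bystander, to be left alone; origin at its underside
- bead_tray: white bead tray, 130 x 85 x 30 mm, at the left; a bystander, to be left alone; origin at its underside

How it is judged:
By the outcome, as a careful person would: the job done as asked, in the order asked, and still so for the second after the job is handed in, while the arm keeps its last pose, push and grip.
It also fails if it takes over 67 s, if anything falls off the work surface, if the arm or the gripper's body presses on something with over 40 N, if the wrist force passes 120 N, or if a joint passes its speed limit or range.

## Working session

There is one attempt and no reset: what is moved stays moved. The work goes in short steps, Python scripts to look and compute and a shell command to move; the robot and the scene stay as the last step left them, time stands still between calls to the robot, and variables do not carry over. Pictures are saved under pics/ and viewed, at most 10 in all, crops included, and the job is handed in when it is done.

```bash
mkdir -p pics; ls; python3 - <<'E'
from station import env
import cv2
for n in("scene","top","wrist"):
    d=env.get_image(n);cv2.imwrite(f"pics/{n}0.png",d["frame"][:,:,::-1])
    print(n,d["mtx"].tolist(),d["origin"],d["rotation"],[k for k in d])
print(env.observe())
E
```

```text
pics
scene [[473.8005541000668, 0.0, 316.1721579126928], [0.0, 473.8005541000668, 197.1598891377836], [0.0, 0.0, 1.0]] [ 1.6332485  -0.11988914  1.04198042] [0.68287534 0.30378825 0.26649877 0.60858227] ['frame', 'mtx', 'origin', 'rotation']
top [[363.0911745906832, 0.0, 317.18128436298207], [0.0, 363.0911745906832, 190.39276818735772], [0.0, 0.0, 1.0]] [0.53583582 0.00417297 0.94675325] [-0.70042753 -0.02599505  0.020506    0.71295514] ['frame', 'mtx', 'origin', 'rotation']
wrist [[281.81081292681665, 0.0, 316.5618104739452], [0.0, 281.81081292681665, 198.32819642201815], [0.0, 0.0, 1.0]] [0.06830198 0.55223146 0.37285205] [ 0.78628248 -0.12942125 -0.09686898  0.5963442 ] ['frame', 'mtx', 'origin', 'rotation']
{'time': 0.15, 'qpos': array([ 1.08272908e+00,  3.81080089e-01,  1.29801036e+00,  1.83269566e-05,
        1.46358024e+00, -2.15285256e-01]), 'dq': array([ 0.00244253, -0.00187783, -0.00302234, -0.00045   ,  0.00095756,
        0.00122721]), 'tau': array([ 2.23815106e-03, -4.48628926e+01, -2.31342405e+01, -1.24855978e-04,
        3.80931175e-03,  3.44095236e-05]), 'position': array([0.14807516, 0.52949477, 0.24185847]), 'tcp_rot': array([-1.94229074e-04,  1.35969477e-01,  9.90712880e-01, -5.02889323e-04]), 'contact_force': array([ 0.49952329, -0.35296079,  1.12816719]), 'wrist_torque': array([ 6.34792432e-03, -9.77827841e-05, -1.34149302e-02]), 'finger_force': 0.0, 'grip_width': 0.08519789685745177}
```

View pics/top0.png

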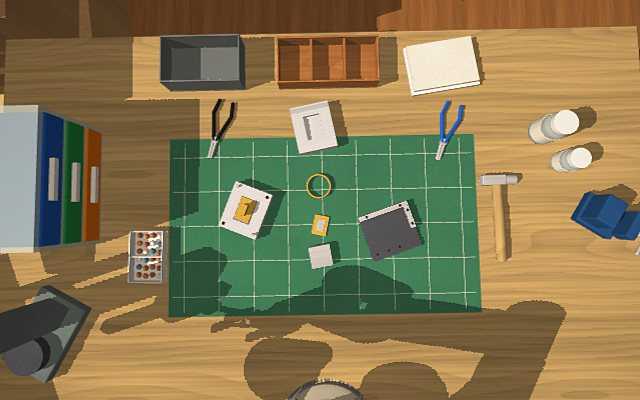

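View pics/scene0.png

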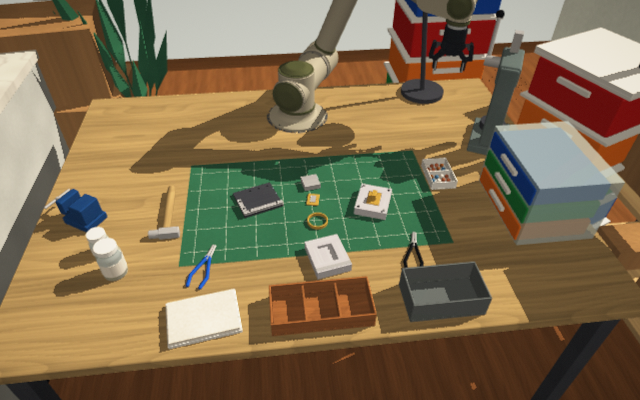

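The top view shows the mould at about (245,208) and the jig at about (391,230). The jig's long fence lies along its upper edge and the short fence at its right. The buckle is at (320,225) and the bangle at (318,186). I'll zoom in on the mould and jig.

```bash
cat > h.py <<'E'
import numpy as np
from scipy.spatial.transform import Rotation as R
def rot(q): return R.from_quat([q[1],q[2],q[3],q[0]])
def ray(d,px,z):
    px=np.atleast_2d(px).astype(float);K=d["mtx"]
    v=np.c_[(px[:,0]-K[0,2])/K[0,0],-(px[:,1]-K[1,2])/K[1,1],-np.ones(len(px))]
    w=rot(d["rotation"]).apply(v);o=np.array(d["origin"])
    return o+w*((z-o[2])/w[:,2])[:,None]
def proj(d,P):
    c=rot(d["rotation"]).inv().apply(np.atleast_2d(P)-d["origin"]);K=d["mtx"]
    return np.c_[K[0,0]*c[:,0]/-c[:,2]+K[0,2],K[1,1]*c[:,1]/c[:,2]+K[1,2]]
E
python3 - <<'E'
from station import env
from h import *
import cv2
d=env.get_image("top");f=d["frame"][:,:,::-1]
a=cv2.resize(f[175:245,210:280],(400,400),interpolation=cv2.INTER_CUBIC)
b=cv2.resize(f[195:265,355:425],(400,400),interpolation=cv2.INTER_CUBIC)
cv2.imwrite("pics/crop1.png",np.hstack([a,b]))
print(ray(d,[[245,208]],.03),ray(d,[[391,230],[320,225],[318,186],[320,256]],.01))
hsv=cv2.cvtColor(d["frame"],cv2.COLOR_RGB2HSV)[175:245,210:280]
m=cv2.inRange(hsv,(12,110,80),(32,255,255))
c=max(cv2.findContours(m,0,2)[0],key=cv2.contourArea)
p=ray(d,c.reshape(-1,2)+[210,175],.03)[:,:2].astype(np.float32)
print(cv2.contourArea(c),cv2.minAreaRect(p))
E
```

```text
[[0.55499189 0.19388953 0.03      ]] [[ 0.49248535 -0.17647802  0.01      ]
 [ 0.50837621  0.00522332  0.01      ]
 [ 0.60895414  0.00859244  0.01      ]
 [ 0.42950535  0.00664017  0.01      ]]
336.5 ((0.551485538482666, 0.19445931911468506), (0.03982973471283913, 0.05941377207636833), 68.63442993164062)
```

View pics/crop1.png

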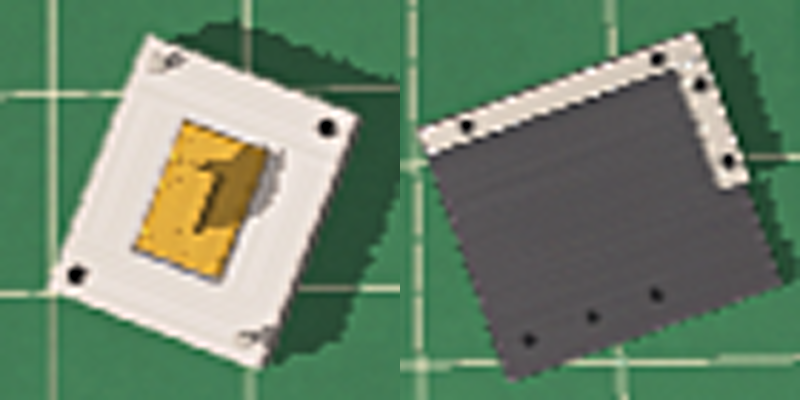

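The casting fits 60x40 mm at (0.551,0.194), with its long axis at -21°. The pins are at the far and near corners, and the jig's inner corner is at about (403,208) px. Next I'll measure the jig and work out the transfer.

```bash
cat >> h.py <<'E'
def delta(s,P,yaw):
    "shift (tool axes, units of 0.03) and yaw turn (units of .15) from commanded~measured pose to P, tool y along yaw mod pi"
    T=rot(s["tcp_rot"]);m=T.as_matrix()
    y=np.arctan2(m[1,1],m[0,1]); e=(yaw-y+np.pi/2)%np.pi-np.pi/2
    sh=T.inv().apply(np.array(P)-s["position"])/.03
    tilt=T.inv().apply(np.cross(m[:,2],[0,0,-1]))/.15
    print("tool y yaw deg",np.degrees(y),"shift units",sh.round(2),"turn z units",round(-e/.15,2),"tilt units",tilt.round(3),"j6",s["qpos"][5])
E
python3 - <<'E'
from station import env
from h import *
import cv2
d=env.get_image("top")
x0,y0=350,190
h=cv2.cvtColor(d["frame"],cv2.COLOR_RGB2HSV)[y0:270,x0:430]
m=cv2.inRange(h,(0,0,150),(180,60,255))
c=max(cv2.findContours(m,0,1)[0],key=cv2.contourArea).reshape(-1,2)+[x0,y0]
p=ray(d,c,.02)[:,:2].astype(np.float32)
r=cv2.minAreaRect(p);print(r,cv2.boxPoints(r))
k=cv2.inRange(h,(0,0,40),(180,70,130))
k=cv2.morphologyEx(k,cv2.MORPH_OPEN,np.ones((3,3)))
c=max(cv2.findContours(k,0,1)[0],key=cv2.contourArea).reshape(-1,2)+[x0,y0]
q=ray(d,c,.01)[:,:2].astype(np.float32);r=cv2.minAreaRect(q);print("plate",r,cv2.boxPoints(r))
print(ray(d,[[403.1,207.6]],.02))
delta(env.observe(),[.5515,.1945,.20],np.radians(68.6))
E
```

```text
((0.5400556325912476, -0.16585756838321686), (0.14844271540641785, 0.06414740532636642), 82.30895233154297) [[ 0.4983373  -0.23511878]
 [ 0.56190765 -0.24370372]
 [ 0.581774   -0.09659636]
 [ 0.5182036  -0.08801141]]
plate ((0.48476511240005493, -0.17417611181735992), (0.1075432077050209, 0.13103532791137695), 18.616498947143555) [[ 0.41289166 -0.1292522 ]
 [ 0.45472234 -0.2534313 ]
 [ 0.5566386  -0.21910003]
 [ 0.5148079  -0.09492093]]
[[ 0.54912598 -0.20703496  0.02      ]]
tool y yaw deg 74.36975553187786 shift units [-15.96  -7.13   1.4 ] turn z units 0.67 tilt units [-0.004 -0.001  0.   ] j6 -0.21530546885927868
```

```bash
python3 -m crank '[[1,[-1,-0.45,0],[0,0,0.3]],[1,[-1,-0.45,0],[0,0,0.37]],[1,[-1,-0.45,0],[0,0,0]],[1,[-1,-0.45,0],[0,0,0]],[1,[-1,-0.45,0],[0,0,0]],[1,[-1,-0.45,0],[0,0,0]],[1,[-1,-0.45,0],[0,0,0]],[1,[-1,-0.45,0],[0,0,0]],[1,[-1,-0.45,0],[0,0,0]],[1,[-1,-0.45,0],[0,0,0]],[1,[-1,-0.45,0],[0,0,0]],[1,[-1,-0.45,0],[0,0,0]]]'
python3 - <<'E'
from station import env
from h import *
delta(env.observe(),[.5515,.1945,.20],np.radians(68.6))
E
```

```text
time: 1.45
position: [0.4286, 0.2501, 0.2423]
tcp_rot: [-0.0, 0.186, 0.983, 0.0]
contact_force: [0.4, 0.3, -0.0]
grip_width: 0.0853
finger_force: 0.0
tool y yaw deg 68.60571312124132 shift units [-4.49 -0.23  1.41] turn z units 0.0 tilt units [-0.    -0.001  0.   ] j6 -0.9081906888158892
```

```bash
python3 -m crank '[[1,[-1,0,0.3],[0,0,0]],[1,[-1,0,0.3],[0,0,0]],[1,[-1,-0.1,0.3],[0,0,0]],[1,[-1,-0.1,0.3],[0,0,0]],[1,[-0.5,0,0.2],[0,0,0]],[1,[0,0,0],[0,0,0]],[1,[0,0,0],[0,0,0]]]'
python3 - <<'E'
from station import env
from h import *
import cv2
s=env.observe();print(s["position"])
d=env.get_image("wrist");print(d["origin"],d["rotation"])
cv2.imwrite("pics/w1.png",d["frame"][:,:,::-1])
c=proj(d,[[.5515,.1945,.052]]);print(c)
E
```

```text
time: 2.15
position: [0.5507, 0.1969, 0.2004]
tcp_rot: [-0.0, 0.185, 0.983, 0.0]
contact_force: [-0.3, 0.6, 0.6]
grip_width: 0.0855
finger_force: 0.0
[0.550681   0.19690358 0.20041677]
[0.47351525 0.22734822 0.33150376] [ 0.81524678 -0.13366753 -0.09065908  0.55613542]
[[314.74729279 189.71557427]]
```

View pics/w1.png

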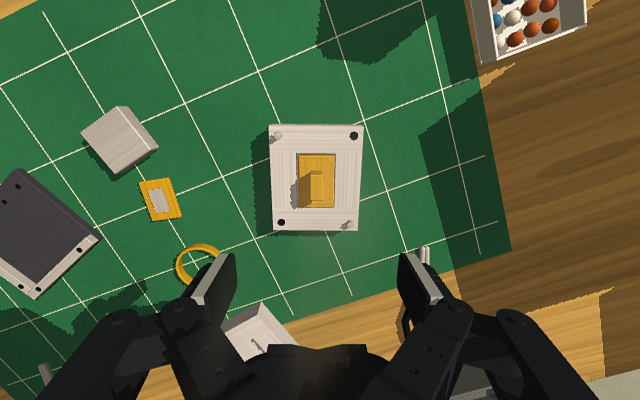

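The wrist view shows the casting plate at px (297–335, 153–208), square to the fingers, with the stub at about (316,188). I'll refine from this.

```bash
python3 - <<'E'
from station import env
from h import *
import cv2
s=env.observe();d=env.get_image("wrist")
h=cv2.cvtColor(d["frame"],cv2.COLOR_RGB2HSV)[120:240,260:370]
m=cv2.morphologyEx(cv2.inRange(h,(12,110,60),(32,255,255)),cv2.MORPH_CLOSE,np.ones((3,3)))
c=max(cv2.findContours(m,0,1)[0],key=cv2.contourArea).reshape(-1,2)+[260,120]
print(c.min(0),c.max(0))
r=cv2.minAreaRect(ray(d,c,.03)[:,:2].astype(np.float32));print(r)
# stub top: brightest brass face
g=d["frame"][150:215,295:340].copy();cv2.imwrite("pics/stub.png",cv2.resize(g[:,:,::-1],(450,650),interpolation=cv2.INTER_CUBIC))
delta(s,[*r[0],.10],np.radians(68.6))
E
```

```text
[298 154] [334 206]
((0.5485353469848633, 0.19701123237609863), (0.039694659411907196, 0.05944744497537613), 68.62952423095703)
tool y yaw deg 68.6561978742513 shift units [ 0.06 -0.03  3.36] turn z units 0.01 tilt units [0.002 0.    0.   ] j6 -1.056839214524854
```

View pics/stub.png

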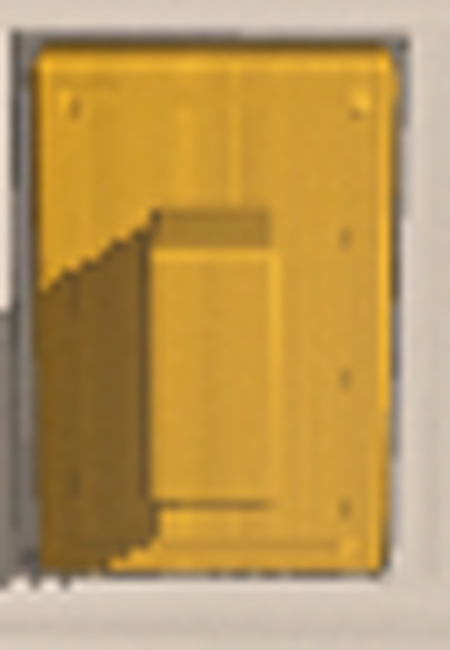

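```bash
python3 -m crank '[[1,[0.05,-0.03,0.8],[0,0,0]],[1,[0,0,0.8],[0,0,0]],[1,[0,0,0.8],[0,0,0]],[1,[0,0,0.8],[0,0,0]],[1,[0,0,0.7],[0,0,0]],[1,[0,0,0.6],[0,0,0]],[1,[0,0,0.45],[0,0,0]],[1,[0,0,0.27],[0,0,0]],[1,[0,0,0],[0,0,0]],[1,[0,0,0],[0,0,0]]]' 30
python3 -m crank '[[0.4,[0,0,0],[0,0,0]],[0.3,[0,0,0],[0,0,0]],[0.3,[0,0,0],[0,0,0]],[0.25,[0,0,0],[0,0,0]],[0,[0,0,0],[0,0,0]],[0,[0,0,0],[0,0,0]],[0,[0,0,0],[0,0,0]],[0,[0,0,0],[0,0,0]],[0,[0,0,0],[0,0,0]],[0,[0,0,0],[0,0,0]]]' 30
```

```text
time: 3.25
position: [0.5497, 0.1965, 0.0446]
tcp_rot: [0.001, 0.185, 0.983, 0.0]
contact_force: [-1.5, 0.9, 0.2]
grip_width: 0.0854
finger_force: 0.0
time: 4.25
position: [0.5497, 0.1962, 0.0439]
tcp_rot: [0.0, 0.186, 0.983, 0.0]
contact_force: [-0.2, 0.7, 3.0]
grip_width: 0.0129
finger_force: 33.6
```

```bash
python3 -m crank '[[0,[0,0,0],[0,0,0]],[0,[0,0,0],[0,0,0]],[0,[0,0,0],[0,0,0]],[0,[0,0,-0.1],[0,0,0]],[0,[0,0,-0.2],[0,0,0]],[0,[0,0,-0.3],[0,0,0]],[0,[0,0,-0.5],[0,0,0]],[0,[0,0,-0.6],[0,0,0]],[0,[0,0,-0.6],[0,0,0]],[0,[0,0,-0.6],[0,0,0]],[0,[0,0,-0.3],[0,0,0]],[0,[0,0,0],[0,0,0]]]' 80
python3 - <<'E'
from station import env
from h import *
import cv2
d=env.get_image("wrist");cv2.imwrite("pics/w2.png",d["frame"][:,:,::-1])
c=np.radians(18.6);C=np.array([.551,-.2075]);jx=np.array([np.cos(c),np.sin(c)]);jy=np.array([-jx[1],jx[0]])
t=C-.045*jx+.055*jy;print("hover",t,"home",C-.02*jx+.03*jy)
delta(env.observe(),[*t,.12],c)
E
```

```text
time: 5.45
position: [0.55, 0.1962, 0.141]
tcp_rot: [0.001, 0.186, 0.983, 0.0]
contact_force: [0.5, -0.0, -3.5]
grip_width: 0.0121
finger_force: 78.2
hover [ 0.49080766 -0.16972591] home [ 0.52247585 -0.18544613]
tool y yaw deg 68.61278415516635 shift units [ -2.62 -12.07   0.66] turn z units 5.82 tilt units [ 0.001  0.002 -0.   ] j6 -1.057453871903551
```

View pics/w2.png

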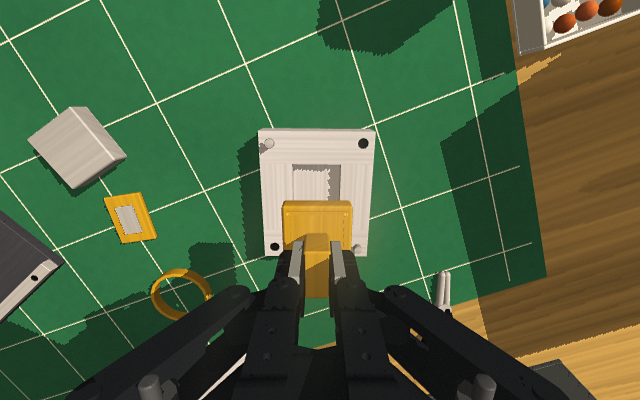

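The casting hangs squarely in the fingers, at px (285–352, 200–300), and the cavity is empty. Now I'll carry it to the jig.

```bash
python3 -m crank '[[0,[-0.1,-0.5,0],[0,0,0]],[0,[-0.2,-0.9,0],[0,0,0]],[0,[-0.2,-1,0],[0,0,0]],[0,[-0.2,-1,0],[0,0,0]],[0,[-0.2,-1,0],[0,0,0]],[0,[-0.2,-1,0],[0,0,0]],[0,[-0.2,-1,0],[0,0,0]],[0,[-0.3,-1,0],[0,0,0]],[0,[-0.3,-1,0],[0,0,0]],[0,[-0.3,-1,0],[0,0,0]],[0,[-0.2,-1,0],[0,0,0]],[0,[-0.2,-1,0],[0,0,0]]]'
python3 -m crank '[[0,[0,-0.5,0],[0,0,0.3]],[0,[0,-0.17,0],[0,0,0.6]],[0,[0,0,0],[0,0,0.7]],[0,[0,0,0],[0,0,0.7]],[0,[0,0,0],[0,0,0.7]],[0,[0,0,0],[0,0,0.7]],[0,[0,0,0],[0,0,0.7]],[0,[0,0,0],[0,0,0.7]],[0,[0,0,0],[0,0,0.5]],[0,[0,0,0],[0,0,0.22]],[0,[0,0,0],[0,0,0]],[0,[0,0,0],[0,0,0]]]'
python3 - <<'E'
from station import env
from h import *
import cv2
d=env.get_image("wrist");cv2.imwrite("pics/w3.png",d["frame"][:,:,::-1])
t=env.get_image("top");cv2.imwrite("pics/top3.png",t["frame"][:,:,::-1])
delta(env.observe(),[.4908,-.1697,.12],np.radians(18.6))
E
```

```text
time: 6.7
position: [0.4962, -0.1524, 0.1388]
tcp_rot: [-0.001, 0.186, 0.983, 0.0]
contact_force: [0.7, -0.1, -2.7]
grip_width: 0.0123
finger_force: 78.4
time: 7.9
position: [0.4895, -0.1692, 0.1394]
tcp_rot: [-0.0, 0.583, 0.812, -0.0]
contact_force: [0.6, 0.0, -3.5]
grip_width: 0.0123
finger_force: 78.4
tool y yaw deg 18.608033548839526 shift units [-0.03  0.03  0.65] turn z units 0.0 tilt units [-0.002 -0.003 -0.   ] j6 -0.8863059916625075
```

View pics/w3.png

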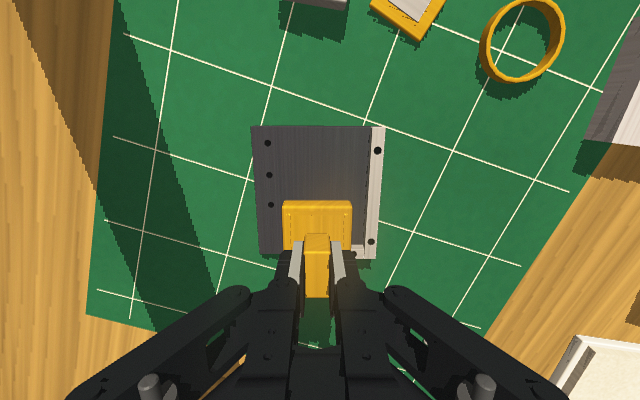

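The jig is at px (252–385, 127–258), with the long fence at the right and the short fence just visible near (358,250). The casting is square to it and over the plate. I'll take the fence lines from this image.

```bash
python3 - <<'E'
from station import env
from h import *
import cv2
s=env.observe();d=env.get_image("wrist")
g=cv2.cvtColor(d["frame"],cv2.COLOR_RGB2GRAY).astype(int)
pts=[]
for v in range(135,232,4):
    r=g[v,355:380];i=np.argmax(np.diff(r));pts.append([355+i+1-.5+.0,v])
P=ray(d,pts,.02)[:,:2].astype(np.float32)
vx,vy,px,py=cv2.fitLine(P,cv2.DIST_HUBER,0,.001,.001).ravel()
if vy<0: vx,vy=-vx,-vy
jy=np.array([vx,vy]);jx=np.array([vy,-vx]);print("jig yaw",np.degrees(np.arctan2(jx[1],jx[0])),"resid mm",np.abs((P-[px,py])@jx).max()*1e3)
print("tcp to long fence face mm",(np.array([px,py])-s["position"][:2])@jx*1e3)
pts=[]
for u in range(357,367):
    r=g[238:256,u];i=np.argmax(np.diff(r));pts.append([u,238+i+.5])
print(pts)
Q=ray(d,pts,.02)[:,:2];print("tcp to short face mm",((Q-s["position"][:2])@jy*1e3).round(1))
# casting plate sides: tcp-relative
h=cv2.cvtColor(d["frame"],cv2.COLOR_RGB2HSV)[196:240,270:365]
m=cv2.inRange(h,(12,110,60),(32,255,255));zt=s["position"][2]-.0139
for v in (212,222,232):
    u=np.flatnonzero(m[v-196])+270;e=ray(d,[[u[0]-.5,v],[u[-1]+.5,v]],zt)[:,:2]-s["position"][:2]
    print(v,u[0],u[-1],(e@jx*1e3).round(1))
v=np.flatnonzero(m[:,318-270])[0]+196;print("far end",v,((ray(d,[[318,v-.5]],zt)[:,:2]-s["position"][:2])@jy*1e3).round(1))
E
```

```text
jig yaw 18.574034 resid mm 0.4639305
tcp to long fence face mm 46.85344428896648
[[357, np.float64(243.5)], [358, np.float64(243.5)], [359, np.float64(243.5)], [360, np.float64(243.5)], [361, np.float64(243.5)], [362, np.float64(244.5)], [363, np.float64(247.5)], [364, np.float64(249.5)], [365, np.float64(240.5)], [366, np.float64(238.5)]]
tcp to short face mm [-49.  -49.  -49.  -49.  -49.  -50.1 -53.4 -55.7 -45.7 -43.5]
212 281 352 [-20.5  19.2]
222 282 351 [-20.2  18.9]
232 282 351 [-20.4  19.2]
far end 200 [33.3]
```

```bash
python3 -m crank '[[0,[0,0,0.3],[0,0,0]],[0,[0,0,0.6],[0,0,0]],[0,[0,0,0.6],[0,0,0]],[0,[0,0,0.6],[0,0,0]],[0,[0,0,0.5],[0,0,0]],[0,[0,0,0.4],[0,0,0]],[0,[0,0,0.2],[0,0,0]],[0,[0,0,0.1],[0,0,0]],[0,[0,0,0],[0,0,0]],[0,[0,0,0],[0,0,0]],[0,[0,0,0],[0,0,0]]]'
python3 -m crank '[[0,[0,0,0.05],[0,0,0]],[0,[0,0,0.05],[0,0,0]],[0,[0,0,0],[0,0,0]],[0,[0,0,0],[0,0,0]]]'
```

```text
time: 9.15
position: [0.4902, -0.1695, 0.0413]
tcp_rot: [0.001, 0.584, 0.812, 0.0]
contact_force: [0.8, -0.7, -2.8]
grip_width: 0.012
finger_force: 78.5
time: 9.55
position: [0.49, -0.1694, 0.0377]
tcp_rot: [-0.0, 0.584, 0.812, 0.0]
contact_force: [0.6, -0.3, -3.1]
grip_width: 0.0124
finger_force: 78.5
```

```bash
python3 -m crank '[[0,[-0.2,0.2,0],[0,0,0]],[0,[-0.2,0.2,0],[0,0,0]],[0,[-0.1,0.2,0],[0,0,0]],[0,[0,0.05,0.02],[0,0,0]],[0,[0,0,0.02],[0,0,0]],[0,[0,0,0.02],[0,0,0]],[0,[0,0,0.02],[0,0,0]],[0,[0,0,0],[0,0,0]],[0,[0,0,0],[0,0,0]]]'
```

```text
time: 10.45
position: [0.5132, -0.1771, 0.036]
tcp_rot: [0.0, 0.584, 0.812, 0.0]
contact_force: [-2.4, 2.4, 5.2]
grip_width: 0.0124
finger_force: 79.7
```

```bash
python3 -m crank '[[0,[0,0,0.02],[0,0,0]],[0,[0,0,0.02],[0,0,0]],[0,[0,0,0],[0,0,0]],[0,[0,0,0],[0,0,0]]]'
```

```text
time: 10.85
position: [0.5132, -0.1772, 0.036]
tcp_rot: [0.001, 0.584, 0.812, 0.0]
contact_force: [-4.5, 4.1, 18.0]
grip_width: 0.0119
finger_force: 81.5
```

```bash
python3 -m crank '[[0,[0,0,-0.03],[0,0,0]],[0,[0,0,-0.01],[0,0,0]],[0,[0,0.05,0],[0,0,0]],[0,[0,0.05,0],[0,0,0]],[0,[0,0.05,0],[0,0,0]],[0,[0,0,0],[0,0,0]],[0,[0,0,0],[0,0,0]]]'
python3 - <<'E'
from station import env
from h import *
s=env.observe();a=np.radians(18.58);jx=np.array([np.cos(a),np.sin(a)]);jy=np.array([-jx[1],jx[0]])
print("F jig",s["contact_force"][:2]@jx,s["contact_force"][:2]@jy,s["contact_force"][2],"Mz",s["wrist_torque"],"pos jig",s["position"][:2]@jx,s["position"][:2]@jy)
E
```

```text
time: 11.55
position: [0.5167, -0.1764, 0.036]
tcp_rot: [-0.0, 0.584, 0.812, -0.001]
contact_force: [-7.2, -2.1, 10.1]
grip_width: 0.0123
finger_force: 80.3
F jig -7.5349589941175275 0.2754888494725533 10.053869646178832 Mz [-0.19895719  1.16888295  0.01913979] pos jig 0.4335754935354885 -0.33179277684287184
```

```bash
cat > j.py <<'E'
from station import env
from h import *
s=env.observe();a=np.radians(18.58);jx=np.array([np.cos(a),np.sin(a)]);jy=np.array([-jx[1],jx[0]])
f=s["contact_force"];p=s["position"][:2]
m=rot(s["tcp_rot"]).as_matrix()
print("F jig",f[:2]@jx,f[:2]@jy,f[2],"M",s["wrist_torque"].round(2),"pos jig mm",p@jx*1e3,p@jy*1e3,"z",s["position"][2],"yaw",np.degrees(np.arctan2(m[1,1],m[0,1])),"t",s["time"])
E
python3 -m crank '[[0,[0,0.03,-0.02],[0,0,0]],[0,[0,0.04,0],[0,0,0]],[0,[0,0.04,0],[0,0,0]],[0,[0,0,0],[0,0,0]],[0,[0,0,0],[0,0,0]]]' >/dev/null; python3 j.py
python3 -m crank '[[0,[0,0.04,0],[0,0,0]],[0,[0,0.04,0],[0,0,0]],[0,[0,0,0],[0,0,0]],[0,[0,0,0],[0,0,0]]]' >/dev/null; python3 j.py
```

```text
F jig -4.604292737591904 -0.29459960010462655 5.604267493022121 M [-0.26  0.84 -0.03] pos jig mm 437.7005268897482 -331.7382311869449 z 0.03603675464936236 yaw 18.600373230405744 t 12.05
F jig -18.537862227943467 -1.4717614791781366 10.234100481627902 M [-1.17  2.62 -0.06] pos jig mm 437.9461620583422 -331.7046800452884 z 0.03610217429414332 yaw 18.619540850424652 t 12.45
```

```bash
python3 -m crank '[[0,[0,-0.05,0],[0,0,0]],[0,[-0.05,0,0],[0,0,0]],[0,[-0.05,0,0],[0,0,0]],[0,[-0.05,0,0],[0,0,0]],[0,[0,0,0],[0,0,0]],[0,[0,0,0],[0,0,0]]]' >/dev/null; python3 j.py
python3 -m crank '[[0,[-0.05,0,0],[0,0,0]],[0,[-0.05,0,0],[0,0,0]],[0,[0,0,0],[0,0,0]],[0,[0,0,0],[0,0,0]]]' >/dev/null; python3 j.py
```

```text
F jig -7.054258376127912 13.259436633701068 13.887608268282344 M [ 1.56  1.72 -0.04] pos jig mm 437.7755889985606 -333.225133141943 z 0.03606789641518003 yaw 18.614312696334977 t 13.05
F jig -6.499220517486596 14.321189514211055 14.862013767366527 M [ 1.68  1.76 -0.05] pos jig mm 437.7645786677057 -336.1105795097685 z 0.03608535871211577 yaw 18.616243182850578 t 13.45
```

```bash
python3 -m crank '[[0,[0,-0.02,-0.02],[0,0,0]],[0,[-0.05,0,-0.01],[0,0,0]],[0,[-0.03,0,0],[0,0,0]],[0,[0,0,0],[0,0,0]],[0,[0,0,0],[0,0,0]]]' >/dev/null; python3 j.py
python3 -m crank '[[0,[-0.04,0,0],[0,0,0]],[0,[-0.04,0,0],[0,0,0]],[0,[0,0,0],[0,0,0]],[0,[0,0,0],[0,0,0]]]' >/dev/null; python3 j.py
```

```text
F jig -2.6753867384744585 6.131330411757448 0.48869780507291405 M [ 0.9   0.79 -0.07] pos jig mm 437.72718226019475 -340.294513057037 z 0.03618403232632798 yaw 18.579896534501632 t 13.95
F jig -0.9121293803067432 17.065400129043386 7.032968388989639 M [ 2.57  1.05 -0.11] pos jig mm 437.7199158559962 -340.4553125764001 z 0.03627159228870972 yaw 18.5856160130644 t 14.35
```

```bash
python3 -m crank '[[0,[0,0.04,0],[0,0,0]],[0,[0,0.04,0],[0,0,0]],[0,[-0.03,0.04,0],[0,0,0]],[0,[-0.02,0,0],[0,0,0]],[0,[0,0,0],[0,0,0]],[0,[0,0,0],[0,0,0]],[0,[0,0,0],[0,0,0]]]' 100 >/dev/null; python3 j.py
python3 - <<'E'
from station import env
import cv2,numpy as np
d=env.get_image("wrist")["frame"][:,:,::-1];t=env.get_image("top")["frame"][:,:,::-1]
a=cv2.resize(d[120:320,220:420],(400,400),interpolation=cv2.INTER_CUBIC);b=cv2.resize(t[190:270,350:430],(400,400),interpolation=cv2.INTER_CUBIC)
cv2.imwrite("pics/end.png",np.hstack([a,b]))
E
```

```text
F jig -20.12358187160084 20.193459124331078 19.22417991843013 M [ 2.13  4.13 -0.06] pos jig mm 437.97336901291726 -340.4599069437257 z 0.03630367493347948 yaw 18.631851033147907 t 15.05
```

View pics/end.png

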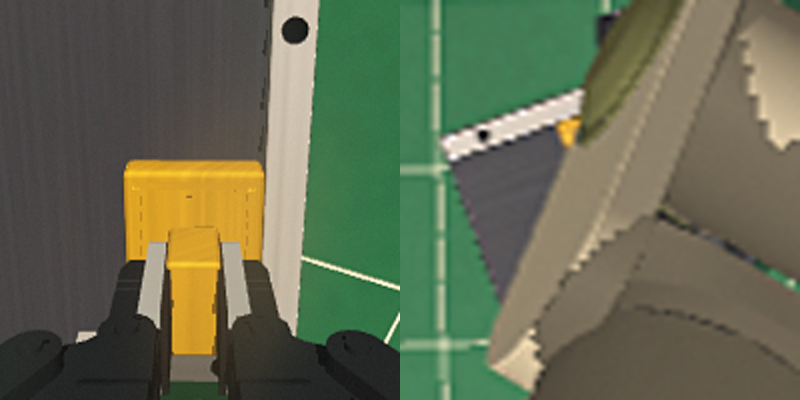

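The casting sits flat. Its long edge is along the long fence (at px 265 in the left crop) and its end is on the short fence. I'll ease the downward force slightly so that the push bears on the fences, then recheck.

```bash
python3 -m crank '[[0,[0,0,-0.03],[0,0,0]],[0,[-0.02,0.02,0],[0,0,0]],[0,[0,0,0],[0,0,0]],[0,[0,0,0],[0,0,0]],[0,[0,0,0],[0,0,0]],[0,[0,0,0],[0,0,0]],[0,[0,0,0],[0,0,0]],[0,[0,0,0],[0,0,0]]]'; python3 j.py
```

```text
time: 15.95
position: [0.5237, -0.1832, 0.0364]
tcp_rot: [-0.009, 0.583, 0.812, -0.001]
contact_force: [-26.4, 13.6, 13.4]
grip_width: 0.0117
finger_force: 102.6
F jig -20.653849647830828 21.28229785216787 13.354284851743039 M [ 2.13  4.17 -0.06] pos jig mm 438.02211341422804 -340.4947607553356 z 0.03638873721799658 yaw 18.633566239099352 t 15.95
```

```bash
python3 - <<'E'
from station import env
from h import *
s=env.observe();delta(s,s["position"],np.radians(18.6))
E
```

```text
tool y yaw deg 18.633566239099352 shift units [0. 0. 0.] turn z units 0.0 tilt units [-0.077 -0.09  -0.   ] j6 -0.8748717891273187
```

The tool, and the casting with it, leans about 1° under the push. I'll correct with a counter-turn so it lies flat.

```bash
python3 -m crank '[[0,[0,0,0],[-0.04,-0.045,0]],[0,[0,0,0],[-0.04,-0.045,0]],[0,[0,0,0],[0,0,0]],[0,[0,0,0],[0,0,0]],[0,[0,0,0],[0,0,0]],[0,[0,0,0],[0,0,0]]]' >/dev/null; python3 j.py; python3 -c "
from station import env
from h import *
s=env.observe();delta(s,s['position'],np.radians(18.6))"
```

```text
F jig -20.018598164380492 20.533845100536343 13.866403106528757 M [ 2.27  4.48 -0.06] pos jig mm 437.8859650212794 -340.38418145157135 z 0.03624979572223977 yaw 18.624961604735507 t 16.55
tool y yaw deg 18.624961604735507 shift units [0. 0. 0.] turn z units 0.0 tilt units [ 0.001 -0.004  0.   ] j6 -0.8755065300646849
```

```bash
python3 -m crank '[[0,[0,0,0.02],[-0.02,-0.02,0]],[0,[0,0,0],[-0.01,-0.01,0]],[0,[0,0,0],[0,0,0]],[0,[0,0,0],[0,0,0]],[0,[0,0,0],[0,0,0]],[0,[0,0,0],[0,0,0]]]' >/dev/null; python3 j.py; python3 -c "
from station import env
from h import *
s=env.observe();delta(s,s['position'],np.radians(18.6))"
```

```text
F jig -21.38364829496133 22.88256111875969 18.91131966214189 M [ 2.34  4.83 -0.11] pos jig mm 437.84051481241056 -340.29695337049185 z 0.03611396936797948 yaw 18.636232368644382 t 17.15
tool y yaw deg 18.636232368644382 shift units [0. 0. 0.] turn z units 0.0 tilt units [0.03  0.027 0.   ] j6 -0.8762022307262096
```

```bash
python3 -m crank '[[0,[0,0,0.01],[0.02,0.02,0]],[0,[0,0,0],[0,0,0]],[0,[0,0,0],[0,0,0]],[0,[0,0,0],[0,0,0]],[0,[0,0,0],[0,0,0]],[0,[0,0,0],[0,0,0]],[0,[0,0,0],[0,0,0]],[0,[0,0,0],[0,0,0]]]' >/dev/null; python3 j.py; python3 -c "
from station import env
from h import *
s=env.observe();delta(s,s['position'],np.radians(18.6))"
```

```text
F jig -21.677242823497348 22.166755365043002 21.387984867420545 M [ 2.44  4.95 -0.08] pos jig mm 437.8613916190844 -340.29280756316473 z 0.03608289451802003 yaw 18.635800727008355 t 17.95
tool y yaw deg 18.635800727008355 shift units [0. 0. 0.] turn z units 0.0 tilt units [0.011 0.008 0.   ] j6 -0.8756979192693477
```

```bash
python3 -c "
from station import env
print(env.sign_off())"
```

```text
the job is handed in; nothing more can be done
None
```

I handed the job in at about 18 s with the casting flat on the jig plate, still gripped by its stub at about 100 N and pushed toward each fence with about 22 N; no verdict came back.

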